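Run down the loose wing nut of the gluing jig

ROBOT

A 6-joint arm with a two-finger parallel gripper is mounted at the origin on the work surface. World frame = base frame: x ahead of the robot, y to its left, z up, the work surface at z = 0. Lengths are in m, angles in rad, forces in N, time in s.
With the tool pointing down it reaches from about 0.275 to 0.825 m from the base axis. Payload 5.2 kg.
Tool frame: the origin (TCP) lies between the finger pads; the fingertips stand finger_overhang ahead of it and the grasp point (between the pads) lies 5 mm behind it (finger_overhang is the distance from the TCP to the fingertips, in m); z points along the fingers, y is the line along which they close (so a half turn about z gives the same grasp; the last joint's range is limited). The gripper opens to 93 mm and grips with 3 to 60 N. Pads are 15 mm wide; open, the fingers measure 128 mm over their backs; the gripper's body (75 mm by 188 mm) begins 65 mm behind the grasp point.
Start: joints at [-1.316, 0.259, 1.535, -0, 1.348, -0.203], TCP at [0.243, -0.493, 0.197] pointing down, gripper open.
Joint ranges: [-3.14, 3.14], [-0.91, 2.08], [0.19, 2.58], [-1.22, 4.36], [0.22, 2.71], [-3.12, 3.12]. Speed limits (rad/s): [2.57, 2.57, 3.14, 3.14, 3.14, 3.14].

INTERFACE

Orientations are given as a rotation vector (axis times angle).
In Python, from plant import read_state, capture, camera_info, finish_job, look_for, outline_of, spot_point, finger_overhang gives the robot as it stands.
- The arm moves only by the tool arm_command, never from a script. Its argument "motion" is text: rows parted by semicolons, each of 7 numbers parted by spaces: the turn, a rotation vector about the tool's x, y, z in rad, then the shift along the tool's x, y, z in cm, then the finger opening in cm, from 0 to 9.3. In form: wx wy wz dx dy dz fingers; .... A call has 1 to 20 rows; each row is the pose to reach, as a shift and turn from the pose commanded when the call began, along the tool's axes at that moment; what a row does not reach only later rows make up. A row lasts 1/10 s, in which the tool goes at most 50 mm and 8.59 degrees, less where a joint would pass 70% of its speed; a pose out of reach is approached as far as the arm can. A call with a gripper value outside its range is refused whole. The fingers move at their own pace and stop on an object; "force" is the grip in N (left out, the last holds). Time passes only in rows, so rows that repeat a pose let the fingers close. It gives the time, the measured TCP pose, the force, the opening and the grip force at its end, in the units of the state.
- read_state(): the state, without advancing time (a new reading comes with each control period).
- capture(name): name is "scene" or "top" or "wrist"; returns (picture, depth): 400x640x3 uint8, red, green, blue; 400x640 float32, m along the optical axis (not along the pixel's ray), 0 where there is no reading.
- camera_info(name): a dict with "K" (3x3 intrinsics, pixels), "origin" and "orientation" of the camera in the world. Camera axes: x right, y down, z forward; pixel columns grow to the right and rows downward; lengths in m; the calibration is good to about 2 mm. A picture is of the moment at which its call begins: read the wrist's pose just before it. camera_info takes no time and is no camera call; for the wrist camera it gives the pose at the moment of the call.
- finish_job(): hands the job in; it is judged then, once.
Trained networks look in the newest picture that a camera, given by its name, has taken for a name from the list of things; names that differ only in an ending like _2 or _b are one class to them, and where a whole thing is asked for, a point or a joint stands for the part that bears it (a point fixed in the world has none). Each returns a list of dicts, best first, with "confidence" (0 to 1); they miss things now and then, are a little off and sometimes report something else, mostly with a low value. They report only what shows in the picture. A call takes as long as a camera call.
- look_for(label, camera): "point" ([column, row] as shares, 0 to 1, of the picture: columns of its width, rows of its height, amid what is visible of it).
- outline_of(label, camera): "region" (400x640 bool, what is visible of it) and "point" ([column, row] as shares, 0 to 1, of the picture: columns of its width, rows of its height, amid what is visible of it).
- spot_point(label, camera): "point" ([column, row] as shares, 0 to 1, of the picture: columns of its width, rows of its height: a listed point, or the origin of a listed thing).
The state is a dict: "t": time; "joint_pos": joint angles; "joint_vel": joint speeds; "effort": joint torques, N m; "tcp_pos": TCP position; "ee_rot": TCP orientation; "force": force on the tool from outside, world axes, zero at the start; "wrist_torque": the same for the moment, N m; "width": opening from 0.0 (shut) to 1.0 (fully open); "grip_force": force on a finger pad.
Only numpy, scipy, OpenCV 4.12 (cv2) and the standard library are available. Lean on these libraries where they do the work, as an engineer would, in place of code of your own. Each camera call takes 0.05 s, during which the arm holds its last target. There are 200 camera calls.

TASK

A brick-built house on its baseplate is being glued to a wooden plinth in a clamping jig with four wing nuts: three are already down, one still stands up its bolt. Without gripping or pinching that nut, push its wings round with a fingertip, clockwise seen from above, until it sits on its washer, finger-tight and not forced. Leave the things lying around the jig where they are.

Things in the scene. Friction and masses are not known exactly. Their poses are not given: they have to be found in the camera images.
- jig_centre (a point): Gluing jig, fixed to the table: plywood base 260 (x) x 240 (y) x 18 mm; this point is the centre of its top face, x along its two clamp bars, z up. In the middle a brick house (104 x 72 mm, top 102 mm above the table). Four upright 12 mm bolts at x = +-70, y = +-88 mm from here. Three carry tight wing nuts, down on their washers, that do not turn; the loose one may be at any corner.
- bar_left (a point): Clamp bar at the jig's +y side, an aluminium angle 210 mm long along the jig's x: this point is the middle of the top of its flat leg (62 mm wide, 44 mm above the table). Its 5 mm upright leg stands on the inner edge, towards the house, top 79 mm above the table, with its face 32 mm from the bolt axes; the bolts' outer side is open. Axes as the jig's.
- bar_right (a point): The mirror-image clamp bar at the jig's -y side: middle of the top of its flat leg (44 mm above the table); upright leg again on the inner edge towards the house, so the outer (-y) side of its bolts is open. Axes as the jig's.
- seat (a point): Top of the washer under the loose nut, on the bolt's axis, 46.5 mm above the table: where the nut's underside must come to rest. Washer 30 mm across; the bolt's top is 35.5 mm above this point. At the start the nut's underside stands 7 to 9.6 mm above it with bare thread showing.
- nut_wings (a point): The loose brass wing nut: hub 24 mm across, 14 mm high; two opposite wings, 5 mm thick, each ending in a round ear 18 mm across centred 20 mm out from the axis and 20 mm above the nut's underside; 58 mm tip to tip, 29 mm high. This point: on the bolt axis, 20 mm above the nut's underside; x along the wings, y square to their faces, z up. Turns and sinks with the nut.
- wing_nut (a joint): Turn of the loose nut in rad, growing clockwise seen from above (tightening, downwards), 0 at its highest, 10 when it meets its washer, where it stops, yielding about 0.05 rad under 10 N on a wing; it starts somewhere between 0 and 2.5. The nut sinks 6 mm per turn. It stays where it is left and needs about 2 N on a wing to turn.
- glue_bottle: White glue bottle, 30 mm across, 85 mm tall, standing on the jig's base at its near edge; origin under its foot. Leave alone.
- parts_tray: Clear two-row parts tray with bricks, 120 x 80 x 40 mm, on the table beside the jig; origin under its centre. Leave alone.
- glue_brush: Glue brush with a wooden handle, 170 mm long along its x, lying on the table beside the jig. Leave alone.
- loose_brick: Loose pale toy brick, 32 x 16 x 11 mm, on the table before the jig; origin under its centre. Leave alone.

How it is judged:
At the end, for the whole second after the job is handed in: The loose wing nut is down on its washer (turned to within 0.25 rad of its stop) and the bottle, tray, brush and brick are within 20 mm of where they were (value of joint wing_nut above 9.75 rad and z of nut_wings in the frame of seat below 0.0207 m and distance of each of glue_bottle, parts_tray, glue_brush, loose_brick from where it was at the start of the episode below 0.02 m); the robot touches nothing.
It fails at once if the loose nut is pinched or forced (fingers on it with more than 30 N in all) (contact force between the fingers and wing_nut above 30 N).
It fails at once if the glue bottle is moved or lifted (distance of glue_bottle from where it was at the start of the episode above 0.02 m).
It fails at once if the parts tray is moved or lifted (distance of parts_tray from where it was at the start of the episode above 0.02 m).
It fails at once if the glue brush is moved or lifted (distance of glue_brush from where it was at the start of the episode above 0.02 m).
It fails at once if the loose brick is moved or lifted (distance of loose_brick from where it was at the start of the episode above 0.02 m).
It also fails if it takes over 54 s, if anything falls off the work surface, if the arm or the gripper's body presses on something with over 40 N, if the wrist force passes 120 N, or if a joint passes its speed limit or range.

## Working session

There is one attempt and no reset: what is moved stays moved. The work goes in short steps, Python scripts to look and compute and a tool call to move; the robot and the scene stay as the last step left them, time stands still between calls to the robot, and variables do not carry over. Pictures are saved under pics/ and viewed, at most 10 in all, crops included, and the job is handed in when it is done.

Besides the shell and the picture viewer there is one more tool, called after "Request:" as name(argument=value, ...) on one line, values as JSON. arm_command: Moves the arm, as the interface text tells. Its arguments: {"type":"object","properties":{"motion":{"type":"string"},"force":{"type":"number"}},"required":["motion"]}

```bash
mkdir -p pics; ls
cat > h.py <<'E'
import numpy as np, cv2
from scipy.spatial.transform import Rotation as R
from plant import *
def rot(o):
    o=np.array(o,float)
    return o if o.shape==(3,3) else (R.from_rotvec(o).as_matrix() if o.size==3 else R.from_quat(o).as_matrix())
def ray(cam,uv):
    c=camera_info(cam);K=np.array(c["K"]);M=rot(c["orientation"])
    return np.array(c["origin"]),M@np.linalg.inv(K)@np.array([uv[0],uv[1],1.])
def atz(cam,uv,z):
    o,d=ray(cam,uv);return o+d*(z-o[2])/d[2]
def proj(cam,p):
    c=camera_info(cam);q=np.array(c["K"])@rot(c["orientation"]).T@(np.array(p)-np.array(c["origin"]));return q[:2]/q[2]
def save(n,img): cv2.imwrite(n,cv2.cvtColor(img,cv2.COLOR_RGB2BGR))
E
python3 - <<'E'
from h import *
print(read_state(), finger_overhang if not callable(finger_overhang) else finger_overhang())
for c in ("top","scene"):
    im,d=capture(c); save(f"pics/{c}0.png",im); print(c,camera_info(c))
    for l in ("jig_centre","seat","nut_wings","bar_left","bar_right","glue_bottle","parts_tray","glue_brush","loose_brick"):
        r=spot_point(l,c)
        for k in r[:2]:
            uv=np.array(k["point"])*[640,400]; 
            z={"jig_centre":.018,"seat":.0465,"nut_wings":.0745,"bar_left":.044,"bar_right":.044}.get(l,0)
            print(l,round(k["confidence"],2),uv.round(1),atz(c,uv,z).round(4))
E
```

```text
pics
{'t': 0.0, 'joint_pos': array([-1.31579285e+00,  2.59315898e-01,  1.53606123e+00, -8.55504342e-06,
        1.34800821e+00, -2.02788202e-01]), 'joint_vel': array([-0.00091267,  0.00058815, -0.00162406,  0.00015085,  0.00063888,
       -0.00115837]), 'effort': array([ 8.92603111e-05, -4.37303603e+01, -2.84006238e+01,  7.19729997e-02,
        4.15747461e-02, -1.50473306e-04]), 'tcp_pos': array([ 0.24295708, -0.4927821 ,  0.19624111]), 'ee_rot': array([-3.05790634e+00, -7.12430931e-01,  8.65589248e-05]), 'force': array([ 0.10660454, -0.27288484, -0.23229208]), 'wrist_torque': array([-0.01008449, -0.00234964,  0.00626376]), 'grip_force': 0.0, 'width': 0.9994378192535} 0.014
top {'K': array([[401.25247785,   0.        , 317.54579465],
       [  0.        , 401.25247785, 198.00384798],
       [  0.        ,   0.        ,   1.        ]]), 'origin': array([0.41524091, 0.03042662, 0.74688647]), 'orientation': array([-2.09647745,  2.15859665, -0.13212289])}
jig_centre 0.62 [291.3 177.7] [0.5682 0.0983 0.018 ]
seat 0.54 [248.2 124.6] [0.6638 0.173  0.0465]
nut_wings 0.59 [240.7 124.5] [0.65
[... 500 characters left out ...]
681],
       [  0.        ,   0.        ,   1.        ]]), 'origin': array([0.99027294, 0.10931903, 0.67066257]), 'orientation': array([-1.66535477, -2.0276334 ,  0.7239378 ])}
seat 0.74 [400.6 280.3] [0.6495 0.1717 0.0465]
nut_wings 0.59 [403.4 279.1] [0.6617 0.1734 0.0745]
bar_left 0.62 [407.9 253. ] [0.5893 0.1809 0.044 ]
bar_left 0.21 [324.1 221.9] [0.5492 0.0135 0.044 ]
bar_right 0.96 [324.8 224.5] [0.5553 0.0161 0.044 ]
glue_bottle 0.83 [375.  202.1] [0.4441 0.1063 0.    ]
parts_tray 0.78 [457.9 284.5] [0.6122 0.2828 0.    ]
glue_brush 0.97 [283.3 211.4] [ 0.5078 -0.0856  0.    ]
loose_brick 0.48 [328.6 225.5] [0.5256 0.0179 0.    ]
loose_brick 0.47 [372.1 180.3] [0.3812 0.0921 0.    ]
```

Run:
```python
import cv2,numpy as np
a=cv2.imread("pics/top0.png")[90:290,170:430]; b=cv2.imread("pics/scene0.png")[160:320,270:490]
cv2.imwrite("pics/v1.png",cv2.resize(a,(780,600),interpolation=cv2.INTER_CUBIC))
cv2.imwrite("pics/v2.png",cv2.resize(b,(792,576),interpolation=cv2.INTER_CUBIC))
```

```text
(no output)
```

View pics/v1.png

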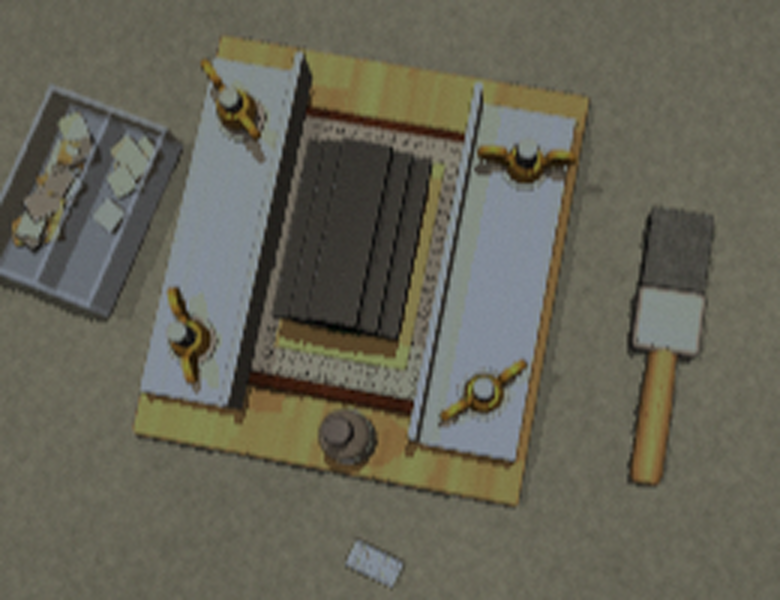

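View pics/v2.png

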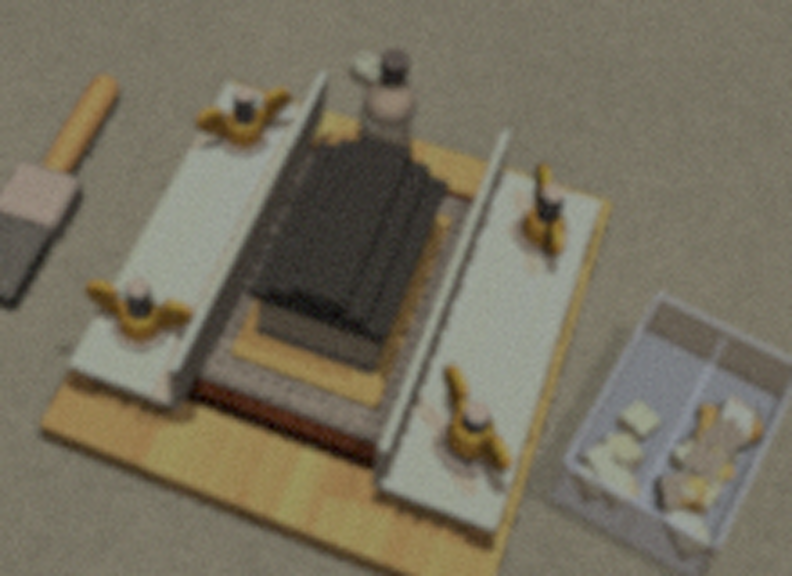

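Run:
```python
from h import *
from scipy.optimize import least_squares
px=np.array([[247,124.3],[232.3,201],[345.7,142.7],[331.3,220.7]])
P=np.array([atz("top",p,.082)[:2] for p in px]); print(P.round(4))
L=np.array([[.07,.088],[-.07,.088],[.07,-.088],[-.07,-.088]])
def f(q):
    c,s=np.cos(q[2]),np.sin(q[2]); return (L@np.array([[c,s],[-s,c]])+q[:2]-P).ravel()
r=least_squares(f,[.57,.1,-.2]);print(r.x.round(4),r.fun.round(4))
q=r.x;print("loose?",(f(q).reshape(-1,2)+P).round(4))
ci=camera_info("wrist");s=read_state();M=rot(s["ee_rot"])
print("cam in tool",M.T@(np.array(ci["origin"])-s["tcp_pos"]),"\n",M.T@rot(ci["orientation"]),ci["K"])
# ear heights by depth at each bolt (scene and top)
im,d=capture("top");K=camera_info("top");A=np.array(K["K"])
v,u=np.mgrid[0:400,0:640];X=np.stack([(u-A[0,2])/A[0,0]*d,(v-A[1,2])/A[1,1]*d,d],-1)@rot(K["orientation"]).T+K["origin"]
for b in f(q).reshape(-1,2)+P:
    rr=np.hypot(X[...,0]-b[0],X[...,1]-b[1]);m=(rr>.012)&(rr<.03)&(d>0)&(X[...,2]>.06)&(X[...,2]<.1);z=X[...,2][m]
    print(m.sum(),np.percentile(z,[50,80,95,100]).round(4) if m.sum() else "")
T=np.array([*(f(q).reshape(-1,2)+P)[0],.197])
print("delta tool cm",(M.T@(T-s["tcp_pos"])*100).round(2))
```

```text
[[ 0.6519  0.1679]
 [ 0.5179  0.1928]
 [ 0.6126 -0.0019]
 [ 0.4796  0.027 ]]
[ 0.5655  0.0964 -0.2162] [ 0.0009 -0.0005 -0.0019  0.0046  0.0024 -0.0026 -0.0014 -0.0015]
loose? [[ 0.6528  0.1674]
 [ 0.516   0.1974]
 [ 0.615  -0.0045]
 [ 0.4783  0.0255]]
cam in tool [ 0.08235072  0.0011336  -0.18742178] 
 [[ 1.84024322e-04 -9.55496601e-01 -2.95002052e-01]
 [ 9.99999220e-01 -1.88639920e-04  1.23480151e-03]
 [-1.23549781e-03 -2.95002049e-01  9.55495821e-01]] [[322.64565879   0.         321.20286868]
 [  0.         322.64565879 197.14624527]
 [  0.           0.           1.        ]]
69 [0.0812 0.0835 0.0846 0.0852]
84 [0.0713 0.0737 0.0762 0.078 ]
80 [0.0715 0.0735 0.0748 0.0764]
75 [0.072  0.074  0.0749 0.076 ]
delta tool cm [ 6.595e+01 -4.116e+01  1.000e-02]
```

Request:
arm_command(motion="0 0 -0.13 3.3 -2.06 0 9.3;0 0 -0.26 6.6 -4.12 0 9.3;0 0 -0.39 9.9 -6.2 0 9.3;0 0 -0.52 13.2 -8.2 0 9.3;0 0 -0.65 16.5 -10.3 0 9.3;0 0 -0.78 19.8 -12.3 0 9.3;0 0 -0.91 23.1 -14.4 0 9.3;0 0 -1.04 26.4 -16.5 0 9.3;0 0 -1.17 29.7 -18.5 0 9.3;0 0 -1.3 33 -20.6 0 9.3;0 0 -1.43 36.3 -22.7 0 9.3;0 0 -1.56 39.6 -24.7 0 9.3;0 0 -1.69 42.9 -26.8 0 9.3;0 0 -1.82 46.2 -28.8 0 9.3;0 0 -1.95 49.5 -30.9 0 9.3;0 0 -2.08 52.8 -33 0.5 9.3;0 0 -2.21 56.1 -35 1 9.3;0 0 -2.34 59.4 -37.1 1.5 9.3;0 0 -2.47 62.7 -39.1 2 9.3;0 0 -2.6 65.95 -41.16 2.6 9.3")

```text
t: 3.05
tcp_pos: [0.6536, 0.1689, 0.1709]
ee_rot: [0.123, 3.139, -0.0]
force: [-0.2, -1.0, 0.1]
width: 0.998
grip_force: 0.0
```

Run:
```python
from h import *
s=read_state();print(s["t"],s["tcp_pos"],s["joint_pos"].round(3),s["force"],s["wrist_torque"])
M=rot(s["ee_rot"]);print("yaw",np.arctan2(M[1,0],M[0,0]),M[2].round(4))
ci=camera_info("wrist");im,d=capture("wrist");save("pics/w1.png",im);np.savez("w1.npz",im=im,d=d,K=ci["K"],o=ci["origin"],M=rot(ci["orientation"]))
for l,z in (("seat",.0465),("nut_wings",.0755)):
    for k in spot_point(l,"wrist")[:2]:
        uv=np.array(k["point"])*[640,400];print(l,k["confidence"],uv,atz("wrist",uv,z))
c=proj("wrist",[.6528,.1674,.08]).astype(int);print(c)
x0,y0=max(c[0]-100,0),max(c[1]-75,0);print(x0,y0)
cv2.imwrite("pics/v3.png",cv2.resize(cv2.cvtColor(im,cv2.COLOR_RGB2BGR)[y0:y0+150,x0:x0+200],None,fx=4,fy=4,interpolation=cv2.INTER_CUBIC))
A=np.array(ci["K"]);v,u=np.mgrid[0:400,0:640]
X=np.stack([(u-A[0,2])/A[0,0]*d,(v-A[1,2])/A[1,1]*d,d],-1)@rot(ci["orientation"]).T+ci["origin"]
b=np.array([.6528,.1674]);rr=np.hypot(X[...,0]-b[0],X[...,1]-b[1]);m=(rr<.036)&(d>0)&(X[...,2]>.072)&(X[...,2]<.1)
Q=X[m];print(len(Q),Q.mean(0),np.percentile(Q[:,2],[50,95,100]))
```

```text
3.05 [0.65361741 0.16885757 0.17087071] [ 0.088  0.5    1.241 -0.     1.401 -1.404] [-0.2407779  -0.99343874  0.08207076] [ 0.02782953 -0.17083396  0.04918915]
yaw 3.063287119355255 [-4.e-04 -0.e+00 -1.e+00]
seat 0.77 [322.368 186.6  ] [0.65618015 0.17127492 0.0465    ]
nut_wings 0.84 [318.592 196.08 ] [0.65625433 0.16532431 0.0755    ]
[320 193]
220 118
676 [0.65237349 0.15857559 0.08012133] [0.08016541 0.08466453 0.08575557]
```

View pics/v3.png

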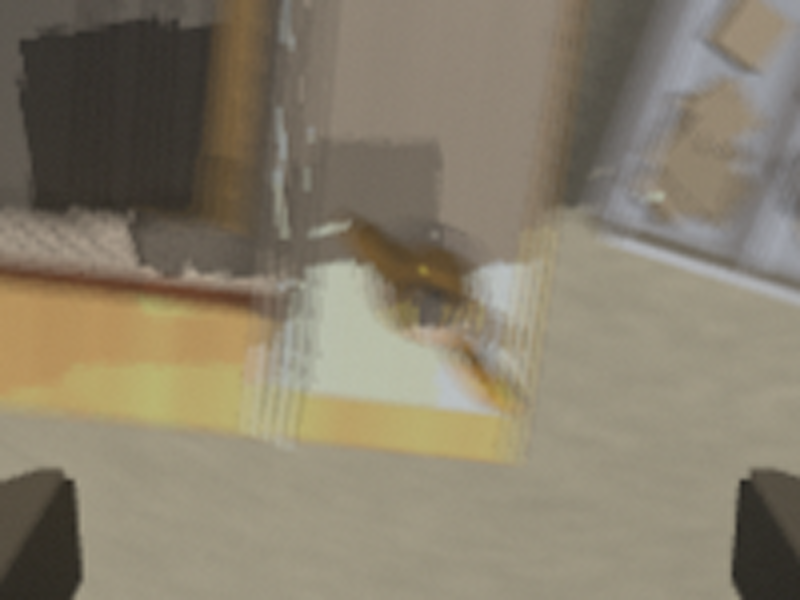

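```bash
cat > w.py <<'E'
from h import *
import sys
n=sys.argv[1]
s=read_state();print(s["t"],s["tcp_pos"].round(4),s["joint_pos"].round(3),s["joint_vel"].round(3),s["force"].round(2),s["wrist_torque"].round(3))
M=rot(s["ee_rot"]);print("yaw",np.arctan2(M[1,0],M[0,0]))
ci=camera_info("wrist");im,d=capture("wrist");save(f"pics/{n}.png",im)
for l,z in (("seat",.0465),("nut_wings",.0755)):
    for k in spot_point(l,"wrist")[:1]:
        uv=np.array(k["point"])*[640,400];print(l,round(k["confidence"],2),uv.round(1),atz("wrist",uv,z).round(4))
x0,y0=220,118
cv2.imwrite(f"pics/v{n}.png",cv2.resize(cv2.cvtColor(im,cv2.COLOR_RGB2BGR)[y0:y0+150,x0:x0+200],None,fx=4,fy=4,interpolation=cv2.INTER_CUBIC))
A=np.array(ci["K"]);v,u=np.mgrid[0:400,0:640]
X=np.stack([(u-A[0,2])/A[0,0]*d,(v-A[1,2])/A[1,1]*d,d],-1)@rot(ci["orientation"]).T+ci["origin"]
hsv=cv2.cvtColor(im,cv2.COLOR_RGB2HSV)
b=np.array([.654,.168]);rr=np.hypot(X[...,0]-b[0],X[...,1]-b[1])
m=(rr<.034)&(X[...,2]>.065)&(X[...,2]<.1)&(hsv[...,1]>90)
Q=X[m];e=np.linalg.svd(Q[:,:2]-Q[:,:2].mean(0),full_matrices=False)[2][0]
print("brass",len(Q),Q.mean(0).round(4),"wing angle",np.arctan2(e[1],e[0]).round(3),"ztop",np.percentile(Q[:,2],[50,95,99]).round(4))
t=(Q[:,:2]-Q[:,:2].mean(0))@e;print("extent",t.min(),t.max(),"mid",(Q[:,:2].mean(0)+e*(t.min()+t.max())/2).round(4))
E
python3 w.py w2
```

```text
3.2 [0.6527 0.1693 0.1695] [ 0.089  0.501  1.242  0.     1.4   -1.401] [-0.041 -0.039  0.032 -0.019  0.006  0.022] [-0.32 -0.41 -0.06] [-0.013 -0.121  0.011]
yaw 3.0604261697301944
seat 0.69 [323.1 187.5] [0.6565 0.1671 0.0465]
nut_wings 0.74 [318.7 199.1] [0.6594 0.1622 0.0755]
brass 496 [0.654  0.1688 0.0762] wing angle 0.6 ztop [0.0769 0.0848 0.0855]
extent -0.02648992004727683 0.029819408642517812 mid [0.6554 0.1698]
```

View pics/vw2.png

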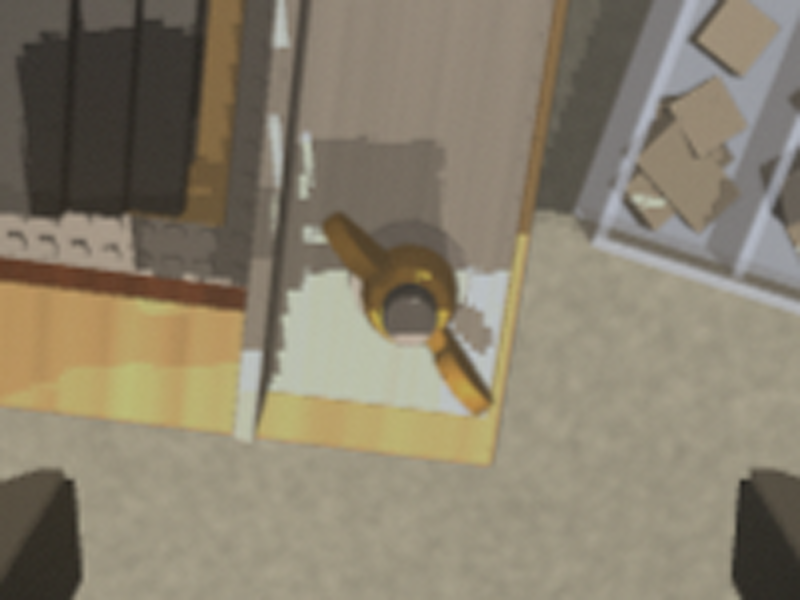

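Run:
```python
from h import *
f=lambda u,v,z:atz("wrist",(220+u/4,118+v/4),z)
print(read_state()["tcp_pos"],f(410,312,.082),f(410,305,.082))
a,b=f(332,223,.082),f(484,404,.082);print(a,b,(a+b)/2,np.linalg.norm(a-b),np.arctan2(*(b-a)[1::-1]))
# upright leg top inner/outer edge at z=.079
print(f(243,438,.079),f(263,438,.079),f(303,0,.079))
```

```text
[0.65240931 0.16650613 0.1711486 ] [0.65480357 0.16609679 0.082     ] [0.6531722  0.16623412 0.082     ]
[0.63301071 0.15075643 0.082     ] [0.67819553 0.18113999 0.082     ] [0.65560312 0.16594821 0.082     ] 0.05445023943484418 0.591980966387557
[0.68308101 0.12457652 0.079     ] [0.68347543 0.12923247 0.079     ] [0.58528991 0.14932089 0.079     ]
```

Request:
arm_command(motion="0 0 -0.12 -0.26 -0.03 1 2.2;0 0 -0.24 -0.26 -0.03 2 2.2;0 0 -0.36 -0.26 -0.03 3 2.2;0 0 -0.48 -0.26 -0.03 4 2.2;0 0 -0.6 -0.26 -0.03 5 2.2;0 0 -0.7 -0.26 -0.03 5 2.2;0 0 -0.7 -0.26 -0.03 5 2.2;0 0 -0.7 -0.26 -0.03 5 2.2;0 0 -0.7 -0.26 -0.03 5 2.2;0 0 -0.7 -0.26 -0.03 5 2.2;0 0 -0.7 -0.26 -0.03 5 2.2")

```text
t: 4.45
tcp_pos: [0.6554, 0.1668, 0.1213]
ee_rot: [-0.951, 2.994, -0.0]
force: [-0.8, -1.0, 0.1]
width: 0.237
grip_force: 0.0
```

Run:
```python
from h import *
s=read_state();im,d=capture("wrist");print(s["t"],s["tcp_pos"].round(4),s["joint_pos"].round(3),s["joint_vel"].round(3),s["width"],proj("wrist",s["tcp_pos"]),proj("wrist",[.655,.166,.082]))
cv2.imwrite("pics/v5.png",cv2.resize(cv2.cvtColor(im,cv2.COLOR_RGB2BGR)[120:320,190:450],(780,600),interpolation=cv2.INTER_CUBIC))
im,d=capture("scene");p=proj("scene",[.655,.167,.09]).astype(int);print(p)
cv2.imwrite("pics/v6.png",cv2.resize(cv2.cvtColor(im,cv2.COLOR_RGB2BGR)[p[1]-60:p[1]+60,p[0]-80:p[0]+80],(800,600),interpolation=cv2.INTER_CUBIC))
```

```text
4.45 [0.6554 0.1668 0.1213] [ 0.085  0.535  1.305 -0.     1.301 -2.102] [ 0.003  0.003  0.003  0.     0.    -0.003] 0.23670792200377366 [323.15469967 235.08172557] [322.41653486 212.65889221]
[401 270]
```

View pics/v5.png

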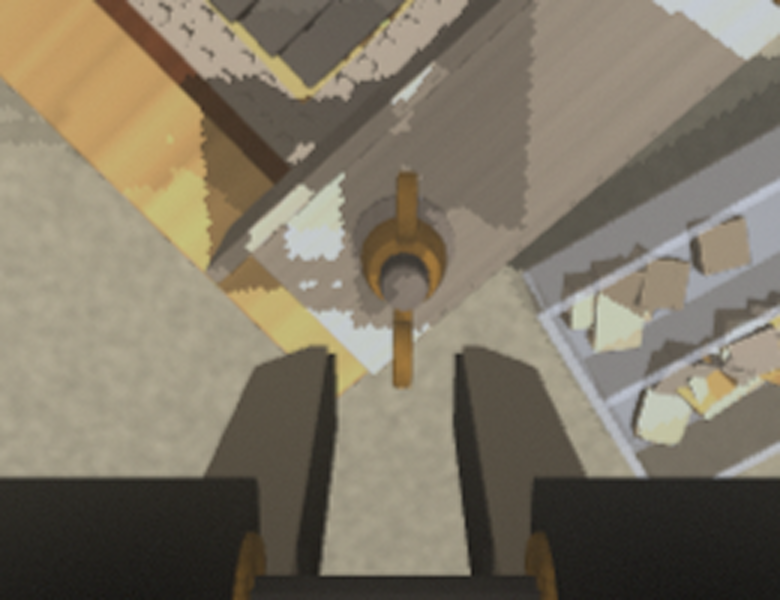

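View pics/v6.png

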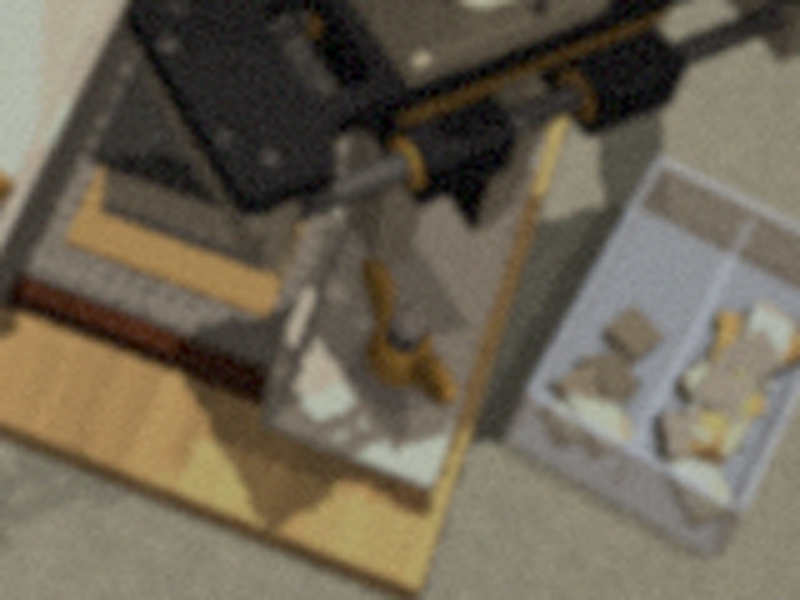

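Run:
```python
from h import *
s=read_state();M=rot(s["ee_rot"]);t=s["tcp_pos"];c=lambda p:((p-np.array([190,120]))*3).round(1)
for x in (7.5,-7.5):
  for y in (-28.5,-11,11,28.5):
    print(x,y,c(proj("wrist",t+M@[x/1e3,y/1e3,.014])))
for x in (-4,0,4):
  for y in (0,2.4,5): print("bolt",x,y,c(proj("wrist",np.array([*(t+M@[x/1e3,y/1e3,0])[:2],.082]))))
```

```text
7.5 -28.5 [271.1 288.3]
7.5 -11 [350.  288.4]
7.5 11 [449.2 288.4]
7.5 28.5 [528.2 288.5]
-7.5 -28.5 [273.6 350.5]
-7.5 -11 [350.9 350.6]
-7.5 11 [448.1 350.6]
-7.5 28.5 [525.4 350.7]
bolt -4 0 [399.1 296.2]
bolt -4 2.4 [408.7 296.2]
bolt -4 5 [419.1 296.2]
bolt 0 0 [399.1 281.2]
bolt 0 2.4 [408.7 281.2]
bolt 0 5 [419.2 281.2]
bolt 4 0 [399.1 266. ]
bolt 4 2.4 [408.8 266. ]
bolt 4 5 [419.3 266. ]
```

Run:
```python
from h import *
s=read_state();ci=camera_info("wrist");im,d=capture("wrist");M=rot(s["ee_rot"]);t=s["tcp_pos"];A=np.array(ci["K"])
v,u=np.mgrid[0:400,0:640]
X=(np.stack([(u-A[0,2])/A[0,0]*d,(v-A[1,2])/A[1,1]*d,d],-1)@rot(ci["orientation"]).T+ci["origin"]-t)@M*1e3
for r in (360,380,420,460):
    print(r,[(c,*X[120+r//3,190+c//3].round(0).astype(int)) for c in (240,261,270,285,300,318,330,334,340,456,462,470,490,510,530,540)])
m=(d>0)&(abs(X[...,1])<60)&(X[...,2]>-20)&(X[...,2]<25);Q=X[m]
for z in range(-20,24,4):
    q=Q[(Q[:,2]>=z)&(Q[:,2]<z+4)]
    if len(q): 
        l,r=q[q[:,1]<0],q[q[:,1]>0]; print(z,len(l),len(r),l[:,1].min() if len(l) else 0,l[:,1].max() if len(l) else 0,r[:,1].min() if len(r) else 0,r[:,1].max() if len(r) else 0,"x",q[:,0].min(),q[:,0].max())
m=(X[...,2]>22)&(X[...,2]<41)&(abs(X[...,0])<12)&(abs(X[...,1]-2)<12)
q=X[m];q=q[q[:,2]>0];print("bolt region",len(q),q.mean(0),q.min(0),q.max(0))
m=(X[...,2]>29)&(X[...,2]<60)&(abs(X[...,0])<34)&(abs(X[...,1])<8);q=X[m];print("wings",q.min(0),q.max(0)); 
mm=m&(X[...,2]<45); q=X[mm]; print(q[:,:2].min(0),q[:,:2].max(0),q.mean(0))
```

```text
360 [(240, np.int64(-59), np.int64(-55), np.int64(121)), (261, np.int64(-59), np.int64(-48), np.int64(121)), (270, np.int64(10), np.int64(-23), np.int64(-28)), (285, np.int64(9), np.int64(-21), np.int64(-27)), (300, np.int64(9), np.int64(-18), np.int64(-27)), (318, np.int64(10), np.int64(-15), np.int64(-29)), (330, np.int64(8), np.int64(-13), np.int64(-25)), (334, np.int64(8), np.int64(-12), np.int64(-24)), (340, np.int64(-51), np.int64(-19), np.int64(102)), (456, np.int64(8), np.int64(10), np.int64(-25)), (462, np.int64(8), np.int64(11), np.int64(-25)), (470, np.int64(10), np.int64(12), np.int64(-29)), (490, np.int64(9), np.int64(16), np.int64(-27)), (510, np.int64(9), np.int64(20), np.int64(-27)), (530, np.int64(-59), np.int64(45), np.int64(122)), (540, np.int64(-59), np.int64(49), np.int64(121))]
380 [(240, np.int64(-66), np.int64(-55), np.int64(121)), (261, np.int64(10), np.int64(-24), np.int64(-36)), (270, np.int64(9), np.int64(-23), np.int64(-35)), (285, np.int64(9), np.int64(-20), np.int64(-35)), (300, np.int64(10), np.int64(-17), np.int64(-36)), (318, np.int64(9), np.int64(-1
[... 1989 characters left out ...]
nt64(9), np.int64(16), np.int64(-62)), (530, np.int64(9), np.int64(18), np.int64(-62)), (540, np.int64(9), np.int64(20), np.int64(-62))]
16 4289 2233 -54.016590588456545 -0.2829264643547617 0.207651192770388 40.326021622372764 x 65.19248186467713 135.63654078450094
20 790 519 -53.557028806684414 -0.29366452882577215 0.21793587701956427 39.74567957402636 x 65.13335838770459 135.9948485770168
bolt region 203 [-1.04994372  1.08291505 39.47207873] [-7.96440865 -4.5278468  37.75669324] [11.60486916  6.74507691 40.95671835]
wings [-30.03145955  -7.95272469  35.2595236 ] [33.99839918  7.97106924 59.72041639]
[-30.03145955  -7.33464771] [33.99839918  6.90692202] [-0.09337377  1.036332   39.17072516]
```

Run:
```python
from h import *
s=read_state();M=rot(s["ee_rot"]);t=s["tcp_pos"]
for c in ("scene","top"):
    ci=camera_info(c);im,d=capture(c);A=np.array(ci["K"])
    v,u=np.mgrid[0:400,0:640]
    X=(np.stack([(u-A[0,2])/A[0,0]*d,(v-A[1,2])/A[1,1]*d,d],-1)@rot(ci["orientation"]).T+ci["origin"]-t)@M*1e3
    m=(d>0)&(abs(X[...,1])<45)&(abs(X[...,0])<14)&(X[...,2]<35);Q=X[m]
    for z in range(-80,35,8):
        q=Q[(Q[:,2]>=z)&(Q[:,2]<z+8)]
        if len(q): print(c,z,len(q),q.min(0).round(0),q.max(0).round(0))
```

```text
scene -80 12 [-10. -29. -78.] [  6.  25. -72.]
scene -72 36 [-11. -29. -72.] [  8.  26. -64.]
scene -64 36 [-11. -28. -64.] [  7.  25. -56.]
scene -56 55 [-11. -27. -56.] [  1.  25. -48.]
scene -48 59 [-11. -27. -48.] [  6.  25. -40.]
scene -40 68 [-11. -26. -40.] [  5.  24. -32.]
scene -32 41 [-10. -25. -32.] [  5.  23. -24.]
scene -24 14 [-10. -15. -24.] [  4.  16. -21.]
top -80 1 [ -1. -12. -80.] [ -1. -12. -80.]
top -72 9 [ -7. -15. -72.] [  9. -11. -65.]
top -64 9 [  7. -16. -63.] [ 10. -11. -57.]
top -56 31 [  2. -25. -56.] [ 10.  26. -48.]
top -48 50 [ -2. -26. -48.] [ 10.  26. -40.]
top -40 42 [ -7. -25. -40.] [ 10.  25. -33.]
top -32 40 [ -4. -24. -32.] [ 10.  25. -24.]
top -24 8 [  7. -16. -23.] [ 10.  17. -19.]
```

Request:
arm_command(motion="0 0 0 -0.1 0.15 1 2.6;0 0 0 -0.1 0.15 2 2.6;0 0 0 -0.1 0.15 3 2.6;0 0 0 -0.1 0.15 3.5 2.6;0 0 0 -0.1 0.15 3.5 2.6")

```text
t: 5.2
tcp_pos: [0.6543, 0.1685, 0.0843]
ee_rot: [0.952, -2.991, -0.001]
force: [0.5, -0.0, -1.5]
width: 0.281
grip_force: 0.0
```

```bash
cat > st.py <<'E'
from h import *
s=read_state();M=rot(s["ee_rot"]);t=s["tcp_pos"]
print(s["t"],t.round(4),"j6",s["joint_pos"][5].round(3),"F",s["force"].round(2),"T",s["wrist_torque"].round(3),"w",s["width"]*93)
E
python3 st.py
python3 - <<'E'
from h import *
s=read_state();M=rot(s["ee_rot"]);t=s["tcp_pos"]
c="wrist"
ci=camera_info(c);im,d=capture(c);A=np.array(ci["K"])
v,u=np.mgrid[0:400,0:640]
X=(np.stack([(u-A[0,2])/A[0,0]*d,(v-A[1,2])/A[1,1]*d,d],-1)@rot(ci["orientation"]).T+ci["origin"]-t)@M*1e3
Q=X[(d>0)&(abs(X[...,1])<30)&(abs(X[...,0])<14)&(X[...,2]<-5)];print("tip z",np.percentile(Q[:,2],[98,100]))
cv2.imwrite("pics/v7.png",cv2.resize(cv2.cvtColor(im,cv2.COLOR_RGB2BGR)[140:280,230:412],(780,600),interpolation=cv2.INTER_CUBIC))
print(*[(proj(c,np.array([*(t+M@[x/1e3,y/1e3,0])[:2],.082]))-[230,140])*600/140 for x,y in((0,0),(4,0),(0,4))])
E
```

```text
5.2 [0.6543 0.1685 0.0843] j6 -2.1 F [ 0.51 -0.04 -1.55] T [ 0.118 -0.093  0.058] w 26.144723284938046
tip z [-25.75471843 -20.98520212]
[401.553023  395.7177199] [401.61950169 370.82331261] [428.34549893 395.72797591]
```

View pics/v7.png

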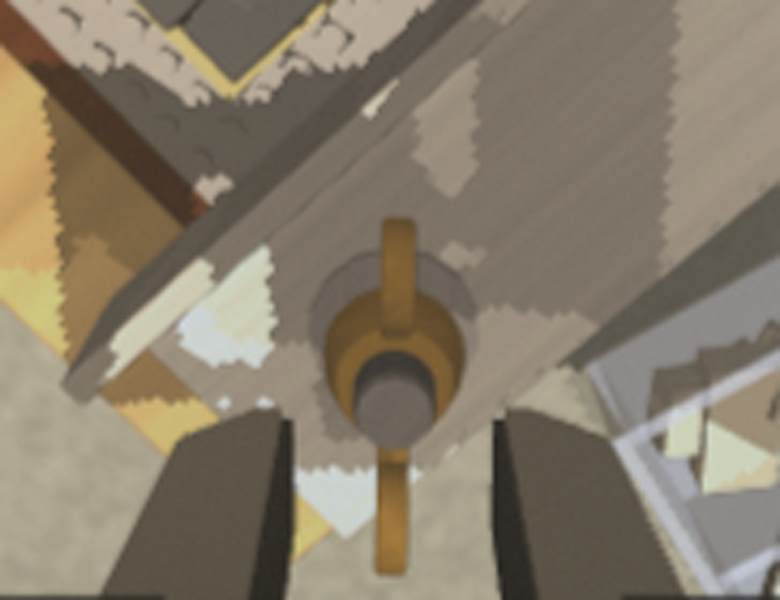

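Request:
arm_command(motion="0 0 0.14 -0.15 0 0 2.6;0 0 0.28 -0.15 0 0 2.6;0 0 0.42 -0.15 0 0 2.6;0 0 0.56 -0.15 0 0 2.6;0 0 0.7 -0.15 0 0 2.6;0 0 0.84 -0.15 0 0 2.6;0 0 0.98 -0.15 0 0 2.6;0 0 1.12 -0.15 0 0 2.6;0 0 1.26 -0.15 0 0 2.6;0 0 1.4 -0.15 0 0 2.6;0 0 1.4 -0.15 0 0 2.6")

```text
t: 6.35
tcp_pos: [0.657, 0.1695, 0.0867]
ee_rot: [1.201, 2.902, 0.001]
force: [-0.8, 0.1, -0.3]
width: 0.282
grip_force: 0.0
```

```bash
python3 st.py
cat > ang.py <<'E'
from h import *
# wing direction from wrist view: brass points above z0, in tool & world frames
s=read_state();M=rot(s["ee_rot"]);t=s["tcp_pos"];ci=camera_info("wrist");im,d=capture("wrist");A=np.array(ci["K"])
save("pics/last.png",im)
v,u=np.mgrid[0:400,0:640]
W=np.stack([(u-A[0,2])/A[0,0]*d,(v-A[1,2])/A[1,1]*d,d],-1)@rot(ci["orientation"]).T+ci["origin"]
X=(W-t)@M*1e3
hsv=cv2.cvtColor(im,cv2.COLOR_RGB2HSV)
rr=np.hypot(X[...,0],X[...,1]);m=(rr<34)&(rr>12)&(W[...,2]>.058)&(W[...,2]<.095)&(hsv[...,1]>90)&(hsv[...,0]<30)
q=X[m];e=np.linalg.svd(q[:,:2],full_matrices=False)[2][0];a=np.arctan2(e[1],e[0])
f=np.arctan2(M[1,0],M[0,0])
print("n",len(q),"wing in tool from x",round(a,3),"lag of fingers behind wing",round((a-np.pi/2)%np.pi,3),"world wing angle mod pi",round((f-a)%np.pi,3),"ztop",np.percentile(W[...,2][m],[90,98]).round(4))
E
python3 ang.py
```

```text
6.35 [0.657  0.1695 0.0867] j6 -0.697 F [-0.77  0.09 -0.33] T [ 0.017 -0.115  0.073] w 26.27174377037331
n 713 wing in tool from x -1.378 lag of fingers behind wing 0.193 world wing angle mod pi 0.593 ztop [0.0842 0.085 ]
```

Request:
arm_command(motion="0 0 -0.14 0 0 0 2.6;0 0 -0.28 0 0 0 2.6;0 0 -0.42 0 0 0 2.6;0 0 -0.56 0 0 0 2.6;0 0 -0.7 0 0 0 2.6;0 0 -0.84 0 0 0 2.6;0 0 -1 0 0 0 2.6;0 0 -1 0 0 1 2.6;0 0 -1 0 0 2 2.6;0 0 -1 0 0 2.6 2.6;0 0 -1 0 0 3.1 2.6;0 0 -1 0 0 3.4 2.6;0 0 -1 0 0 3.6 2.6;0 0 -1 0 0 3.6 2.6;0 0 -1 0 0 3.6 2.6")

```text
t: 7.9
tcp_pos: [0.6568, 0.1695, 0.0503]
ee_rot: [-0.339, 3.123, -0.0]
force: [0.6, -0.2, -0.5]
width: 0.283
grip_force: 0.0
```

```bash
python3 st.py; python3 ang.py
python3 - <<'E'
import cv2
a=cv2.imread("pics/last.png");cv2.imwrite("pics/v8.png",cv2.resize(a[160:320,220:428],(780,600),interpolation=cv2.INTER_CUBIC))
E
```

```text
7.9 [0.6568 0.1695 0.0503] j6 -1.698 F [ 0.56 -0.22 -0.5 ] T [ 0.081 -0.171  0.011] w 26.34177538672536
n 753 wing in tool from x 2.772 lag of fingers behind wing 1.201 world wing angle mod pi 0.586 ztop [0.0847 0.0856]
```

View pics/v8.png

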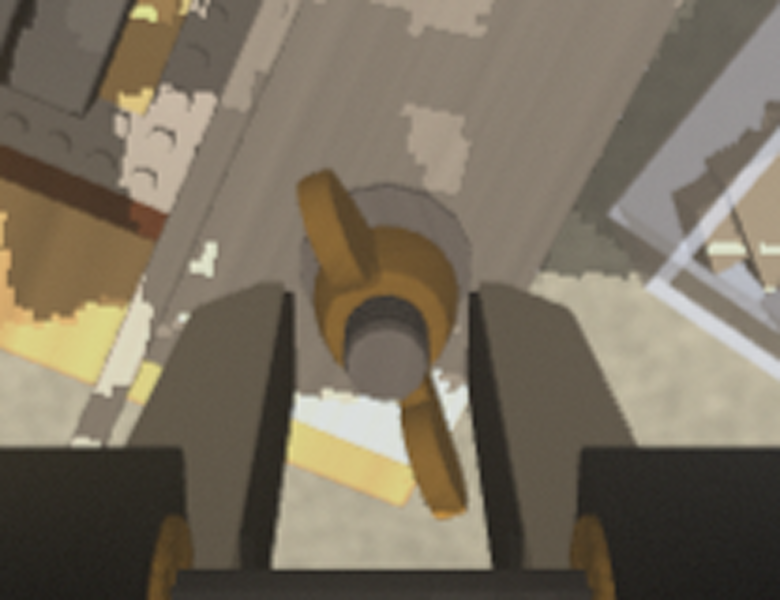

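Request:
arm_command(motion="0 0 0.1 0 0 0 2.6;0 0 0.2 0 0 0 2.6;0 0 0.3 0 0 0 2.6;0 0 0.4 0 0 0 2.6;0 0 0.5 0 0 0.01 2.6;0 0 0.6 0 0 0.02 2.6;0 0 0.7 0 0 0.03 2.6;0 0 0.8 0 0 0.04 2.6;0 0 0.9 0 0 0.05 2.6;0 0 1 0 0 0.06 2.6")

```text
t: 8.95
tcp_pos: [0.6563, 0.17, 0.0499]
ee_rot: [-1.206, -2.901, -0.001]
force: [-1.5, 1.6, 0.1]
width: 0.28
grip_force: 1.1
```

```bash
python3 st.py; python3 ang.py
```

```text
8.95 [0.6563 0.17   0.0499] j6 -0.694 F [-1.46  1.56  0.09] T [0.221 0.05  0.038] w 26.028465307028085
n 800 wing in tool from x 2.275 lag of fingers behind wing 0.704 world wing angle mod pi 0.079 ztop [0.0838 0.0847]
```

Request:
arm_command(motion="0 0 0.12 0 0 0.01 2.6;0 0 0.24 0 0 0.02 2.6;0 0 0.36 0 0 0.03 2.6;0 0 0.48 0 0 0.05 2.6;0 0 0.6 0 0 0.06 2.6;0 0 0.72 0 0 0.07 2.6;0 0 0.84 0 0 0.08 2.6;0 0 0.96 0 0 0.09 2.6;0 0 1.08 0 0 0.1 2.6;0 0 1.2 0 0 0.11 2.6;0 0 1.32 0 0 0.13 2.6;0 0 1.44 0 0 0.14 2.6;0 0 1.56 0 0 0.15 2.6;0 0 1.68 0 0 0.16 2.6;0 0 1.8 0 0 0.17 2.6")

```text
t: 10.5
tcp_pos: [0.6562, 0.1698, 0.0481]
ee_rot: [-3.021, -0.861, 0.0]
force: [-1.2, 1.6, 0.7]
width: 0.282
grip_force: 1.3
```

```bash
python3 st.py; python3 ang.py
```

```text
10.5 [0.6562 0.1698 0.0481] j6 1.104 F [-1.21  1.59  0.75] T [0.211 0.268 0.004] w 26.191280248001313
n 858 wing in tool from x 2.314 lag of fingers behind wing 0.743 world wing angle mod pi 1.383 ztop [0.082 0.083]
```

Request:
arm_command(motion="0 0 0.12 0 0 0.01 2.6;0 0 0.24 0 0 0.02 2.6;0 0 0.36 0 0 0.03 2.6;0 0 0.48 0 0 0.05 2.6;0 0 0.6 0 0 0.06 2.6;0 0 0.72 0 0 0.07 2.6;0 0 0.84 0 0 0.08 2.6;0 0 0.96 0 0 0.09 2.6;0 0 1.08 0 0 0.1 2.6;0 0 1.2 0 0 0.11 2.6;0 0 1.32 0 0 0.13 2.6;0 0 1.44 0 0 0.14 2.6;0 0 1.56 0 0 0.15 2.6;0 0 1.68 0 0 0.16 2.6;0 0 1.8 0 0 0.17 2.6;0 0 1.9 0 0 0.18 2.6")

```text
t: 12.15
tcp_pos: [0.6563, 0.17, 0.0462]
ee_rot: [-2.46, 1.954, 0.001]
force: [-1.2, 2.0, 1.4]
width: 0.28
grip_force: 1.2
```

```bash
python3 st.py; python3 ang.py
```

```text
12.15 [0.6563 0.17   0.0462] j6 3.002 F [-1.19  1.98  1.35] T [0.403 0.158 0.085] w 25.999574732289013
n 797 wing in tool from x 2.353 lag of fingers behind wing 0.782 world wing angle mod pi 2.588 ztop [0.0802 0.0811]
```

Request:
arm_command(motion="0 0 -0.1 0 0 0 2.6;0 0 -0.1 0 0 -1.5 2.6;0 0 -0.1 0 0 -3 2.6;0 0 -0.2 0 0 -3 2.6;0 0 -0.34 0 0 -3 2.6;0 0 -0.48 0 0 -3 2.6;0 0 -0.62 0 0 -3 2.6;0 0 -0.76 0 0 -3 2.6;0 0 -0.9 0 0 -3 2.6;0 0 -1.04 0 0 -3 2.6;0 0 -1.18 0 0 -3 2.6;0 0 -1.32 0 0 -3 2.6;0 0 -1.46 0 0 -3 2.6;0 0 -1.6 0 0 -3 2.6;0 0 -1.74 0 0 -3 2.6;0 0 -1.88 0 0 -3 2.6;0 0 -2.02 0 0 -3 2.6;0 0 -2.16 0 0 -3 2.6;0 0 -2.3 0 0 -3 2.6;0 0 -2.44 0 0 -3 2.6")

```text
t: 14.2
tcp_pos: [0.6576, 0.1694, 0.0781]
ee_rot: [2.674, 1.646, 0.004]
force: [0.0, 0.4, 0.8]
width: 0.282
grip_force: 0.0
```

Request:
arm_command(motion="0 0 -0.14 0 0 0 2.6;0 0 -0.28 0 0 0 2.6;0 0 -0.42 0 0 0 2.6;0 0 -0.56 0 0 0 2.6;0 0 -0.7 0 0 0 2.6;0 0 -0.84 0 0 0 2.6;0 0 -0.98 0 0 0 2.6;0 0 -1.0 0 0 0 2.6;0 0 -1.0 0 0 0 2.6")

```text
t: 15.1
tcp_pos: [0.6572, 0.1695, 0.0774]
ee_rot: [1.569, 2.72, 0.002]
force: [-1.4, -0.6, 0.1]
width: 0.282
grip_force: 0.0
```

```bash
python3 st.py; python3 ang.py
```

```text
15.1 [0.6572 0.1695 0.0774] j6 -0.436 F [-1.36 -0.61  0.06] T [ 0.006 -0.129  0.018] w 26.21334287885655
n 605 wing in tool from x 2.572 lag of fingers behind wing 1.001 world wing angle mod pi 2.665 ztop [0.0806 0.0811]
```

Request:
arm_command(motion="0 0 0 0 0 1.2 2.6;0 0 0 0 0 2.4 2.6;0 0 0 0 0 3 2.6;0 0 0 0 0 3.03 2.6;0 0 0.12 0 0 3.03 2.6;0 0 0.24 0 0 3.03 2.6;0 0 0.36 0 0 3.04 2.6;0 0 0.48 0 0 3.05 2.6;0 0 0.6 0 0 3.06 2.6;0 0 0.72 0 0 3.07 2.6;0 0 0.84 0 0 3.08 2.6;0 0 0.96 0 0 3.09 2.6;0 0 1.08 0 0 3.1 2.6;0 0 1.2 0 0 3.11 2.6;0 0 1.32 0 0 3.12 2.6;0 0 1.44 0 0 3.14 2.6;0 0 1.56 0 0 3.15 2.6;0 0 1.68 0 0 3.16 2.6;0 0 1.8 0 0 3.17 2.6")

```text
t: 17.05
tcp_pos: [0.6559, 0.1695, 0.044]
ee_rot: [-3.108, -0.458, 0.002]
force: [-1.3, 0.5, -0.3]
width: 0.28
grip_force: 1.2
```

```bash
python3 st.py; python3 ang.py
```

```text
17.05 [0.6559 0.1695 0.044 ] j6 1.367 F [-1.31  0.52 -0.28] T [-0.05   0.299  0.07 ] w 26.04136234276239
n 840 wing in tool from x 2.33 lag of fingers behind wing 0.759 world wing angle mod pi 1.105 ztop [0.0788 0.0796]
```

Request:
arm_command(motion="0 0 0.12 0 0 0.01 2.6;0 0 0.24 0 0 0.02 2.6;0 0 0.36 0 0 0.03 2.6;0 0 0.48 0 0 0.05 2.6;0 0 0.6 0 0 0.06 2.6;0 0 0.72 0 0 0.07 2.6;0 0 0.84 0 0 0.08 2.6;0 0 0.96 0 0 0.09 2.6;0 0 1.08 0 0 0.1 2.6;0 0 1.2 0 0 0.11 2.6;0 0 1.32 0 0 0.13 2.6;0 0 1.44 0 0 0.14 2.6;0 0 1.56 0 0 0.15 2.6;0 0 1.62 0 0 0.16 2.6")

```text
t: 18.5
tcp_pos: [0.6559, 0.1701, 0.0425]
ee_rot: [2.478, -1.931, -0.002]
force: [-1.3, 1.1, -0.7]
width: 0.282
grip_force: 1.1
```

```bash
python3 st.py; python3 ang.py
```

```text
18.5 [0.6559 0.1701 0.0425] j6 2.983 F [-1.35  1.09 -0.75] T [0.461 0.234 0.025] w 26.235747070371414
n 746 wing in tool from x 2.347 lag of fingers behind wing 0.776 world wing angle mod pi 2.612 ztop [0.0773 0.0781]
```

Request:
arm_command(motion="0 0 -0.1 0 0 0 2.6;0 0 -0.1 0 0 -1.5 2.6;0 0 -0.1 0 0 -3 2.6;0 0 -0.2 0 0 -3 2.6;0 0 -0.34 0 0 -3 2.6;0 0 -0.48 0 0 -3 2.6;0 0 -0.62 0 0 -3 2.6;0 0 -0.76 0 0 -3 2.6;0 0 -0.9 0 0 -3 2.6;0 0 -1.04 0 0 -3 2.6;0 0 -1.18 0 0 -3 2.6;0 0 -1.32 0 0 -3 2.6;0 0 -1.46 0 0 -3 2.6;0 0 -1.6 0 0 -3 2.6;0 0 -1.74 0 0 -3 2.6;0 0 -1.88 0 0 -3 2.6;0 0 -2.02 0 0 -3 2.6;0 0 -2.16 0 0 -3 2.6;0 0 -2.3 0 0 -3 2.6;0 0 -2.44 0 0 -3 2.6")

```text
t: 20.55
tcp_pos: [0.6576, 0.1695, 0.0748]
ee_rot: [2.659, 1.671, 0.004]
force: [0.5, 1.2, 0.7]
width: 0.279
grip_force: 0.0
```

Request:
arm_command(motion="0 0 -0.14 0 0 0 2.6;0 0 -0.28 0 0 0 2.6;0 0 -0.42 0 0 0 2.6;0 0 -0.56 0 0 0 2.6;0 0 -0.7 0 0 0 2.6;0 0 -0.84 0 0 0 2.6;0 0 -0.98 0 0 0 2.6;0 0 -1.0 0 0 0 2.6;0 0 -1.0 0 0 0 2.6")

```text
t: 21.45
tcp_pos: [0.6572, 0.1695, 0.074]
ee_rot: [1.543, 2.735, 0.002]
force: [0.3, -0.5, -0.7]
width: 0.278
grip_force: 0.0
```

```bash
python3 st.py; python3 ang.py
```

```text
21.45 [0.6572 0.1695 0.074 ] j6 -0.455 F [ 0.32 -0.51 -0.7 ] T [-0.022 -0.116  0.019] w 25.856583230626494
n 607 wing in tool from x 2.569 lag of fingers behind wing 0.998 world wing angle mod pi 2.687 ztop [0.0776 0.0782]
```

Request:
arm_command(motion="0 0 0 0 0 1.2 2.6;0 0 0 0 0 2.4 2.6;0 0 0 0 0 3 2.6;0 0 0 0 0 3.06 2.6;0 0 0.12 0 0 3.06 2.6;0 0 0.24 0 0 3.06 2.6;0 0 0.36 0 0 3.07 2.6;0 0 0.48 0 0 3.08 2.6;0 0 0.6 0 0 3.09 2.6;0 0 0.72 0 0 3.1 2.6;0 0 0.84 0 0 3.11 2.6;0 0 0.96 0 0 3.12 2.6;0 0 1.08 0 0 3.13 2.6;0 0 1.2 0 0 3.14 2.6;0 0 1.32 0 0 3.15 2.6;0 0 1.44 0 0 3.16 2.6;0 0 1.56 0 0 3.17 2.6;0 0 1.68 0 0 3.18 2.6")

```text
t: 23.3
tcp_pos: [0.656, 0.1695, 0.0406]
ee_rot: [-3.068, -0.674, 0.002]
force: [-1.4, -1.0, 0.0]
width: 0.283
grip_force: 1.2
```

```bash
python3 st.py; python3 ang.py
```

```text
23.3 [0.656  0.1695 0.0406] j6 1.227 F [-1.39 -0.99  0.05] T [0.019 0.248 0.028] w 26.310846561257502
n 814 wing in tool from x 2.326 lag of fingers behind wing 0.755 world wing angle mod pi 1.248 ztop [0.076  0.0768]
```

Request:
arm_command(motion="0 0 0.05 0 0 0 2.6;0 0 0.1 0 0 0.01 2.6;0 0 0.15 0 0 0.01 2.6;0 0 0.2 0 0 0.02 2.6;0 0 0.25 0 0 0.02 2.6;0 0 0.3 0 0 0.03 2.6;0 0 0.35 0 0 0.03 2.6;0 0 0.4 0 0 0.03 2.6")

```text
t: 24.15
tcp_pos: [0.6558, 0.1696, 0.0402]
ee_rot: [-3.141, -0.06, 0.002]
force: [-1.6, 0.2, -0.0]
width: 0.281
grip_force: 1.2
```

```bash
python3 st.py; python3 ang.py
```

```text
24.15 [0.6558 0.1696 0.0402] j6 1.621 F [-1.62  0.18 -0.01] T [ 0.052  0.288 -0.004] w 26.158166594463854
n 795 wing in tool from x 2.339 lag of fingers behind wing 0.768 world wing angle mod pi 0.84 ztop [0.0756 0.0764]
```

Request:
arm_command(motion="0 0 0.04 0 0 0 2.6;0 0 0.08 0 0 0.01 2.6;0 0 0.12 0 0 0.01 2.6;0 0 0.16 0 0 0.02 2.6;0 0 0.2 0 0 0.02 2.6")

```text
t: 24.7
tcp_pos: [0.6557, 0.1697, 0.04]
ee_rot: [3.131, -0.252, -0.003]
force: [-1.6, 0.5, -0.1]
width: 0.28
grip_force: 1.1
```

Request:
arm_command(motion="0 0 0.04 0 0 0 2.6;0 0 0.08 0 0 0.01 2.6;0 0 0.12 0 0 0.01 2.6;0 0 0.15 0 0 0.01 2.6")

```text
t: 25.1
tcp_pos: [0.6558, 0.1697, 0.0399]
ee_rot: [3.103, -0.487, -0.003]
force: [-2.1, 0.4, -0.6]
width: 0.279
grip_force: 1.1
```

```bash
python3 st.py; python3 ang.py
```

```text
25.1 [0.6558 0.1697 0.0399] j6 1.971 F [-2.1   0.38 -0.61] T [0.155 0.451 0.034] w 25.962495518643063
n 778 wing in tool from x 2.346 lag of fingers behind wing 0.776 world wing angle mod pi 0.484 ztop [0.0753 0.0761]
```

Request:
arm_command(motion="0 0 0.03 0 0 0 2.6;0 0 0.06 0 0 0 2.6;0 0 0.09 0 0 0 2.6;0 0 0.12 0 0 0 2.6")

```text
t: 25.55
tcp_pos: [0.656, 0.1698, 0.04]
ee_rot: [-3.068, 0.675, 0.002]
force: [-1.9, 2.2, -0.5]
width: 0.282
grip_force: 1.1
```

Request:
arm_command(motion="0 0 0.03 0 0 0 2.6;0 0 0.06 0 0 0 2.6;0 0 0.09 0 0 0 2.6")

```text
t: 25.85
tcp_pos: [0.6564, 0.1697, 0.0401]
ee_rot: [-3.034, 0.813, 0.001]
force: [-2.1, 2.0, -1.7]
width: 0.278
grip_force: 1.1
```

```bash
python3 st.py; python3 ang.py
```

```text
25.85 [0.6564 0.1697 0.0401] j6 2.183 F [-2.07  1.98 -1.73] T [0.361 0.397 0.035] w 25.850911590126415
n 762 wing in tool from x 2.354 lag of fingers behind wing 0.783 world wing angle mod pi 0.264 ztop [0.075  0.0758]
```

Request:
arm_command(motion="0 0 0.03 0 0 0 2.6;0 0 0.06 0 0 0 2.6;0 0 0.09 0 0 0 2.6")

```text
t: 26.2
tcp_pos: [0.6566, 0.1697, 0.0402]
ee_rot: [-2.995, 0.949, -0.0]
force: [-1.4, 2.2, -1.8]
width: 0.278
grip_force: 1.1
```

```bash
python3 st.py; python3 ang.py
```

```text
26.2 [0.6566 0.1697 0.0402] j6 2.273 F [-1.36  2.23 -1.83] T [0.357 0.294 0.083] w 25.825011444727785
n 766 wing in tool from x 2.355 lag of fingers behind wing 0.784 world wing angle mod pi 0.173 ztop [0.0749 0.0758]
```

Request:
arm_command(motion="0 0 0.03 0 0 0 2.6;0 0 0.06 0 0 0 2.6;0 0 0.08 0 0 0 2.6")

```text
t: 26.55
tcp_pos: [0.6566, 0.1696, 0.0402]
ee_rot: [-2.954, 1.068, -0.0]
force: [-1.4, 1.6, -1.4]
width: 0.28
grip_force: 1.1
```

```bash
python3 st.py; python3 ang.py
```

```text
26.55 [0.6566 0.1696 0.0402] j6 2.353 F [-1.39  1.59 -1.42] T [ 0.465  0.316 -0.022] w 26.05536322289408
n 759 wing in tool from x 2.355 lag of fingers behind wing 0.784 world wing angle mod pi 0.093 ztop [0.0749 0.0757]
```

Request:
arm_command(motion="0 0 0.03 0 0 0 2.6;0 0 0.06 0 0 0 2.6;0 0 0.08 0 0 0 2.6")

```text
t: 26.9
tcp_pos: [0.6567, 0.1695, 0.0403]
ee_rot: [-2.909, 1.185, -0.0]
force: [-0.9, 1.2, -1.2]
width: 0.279
grip_force: 1.1
```

```bash
python3 st.py; python3 ang.py
```

```text
26.9 [0.6567 0.1695 0.0403] j6 2.433 F [-0.85  1.22 -1.21] T [0.488 0.249 0.021] w 25.952855387214722
n 764 wing in tool from x 2.354 lag of fingers behind wing 0.784 world wing angle mod pi 0.014 ztop [0.0748 0.0757]
```

Request:
arm_command(motion="0 0 0.02 0 0 0 2.6;0 0 0.04 0 0 0 2.6;0 0 0.06 0 0 0 2.6;0 0 0.06 0 0 0 2.6")

```text
t: 27.35
tcp_pos: [0.6565, 0.1698, 0.0403]
ee_rot: [-2.873, 1.271, 0.0]
force: [-2.1, 4.2, -1.2]
width: 0.28
grip_force: 2.7
```

```bash
python3 st.py; python3 ang.py
```

```text
27.35 [0.6565 0.1698 0.0403] j6 2.492 F [-2.1   4.23 -1.21] T [0.797 0.201 0.087] w 26.06657247070225
n 738 wing in tool from x 2.338 lag of fingers behind wing 0.767 world wing angle mod pi 3.112 ztop [0.0747 0.0756]
```

Request:
arm_command(motion="0 0 0.02 0 0 0 2.6;0 0 0.02 0 0 0 2.6")

```text
t: 27.6
tcp_pos: [0.6565, 0.1699, 0.0402]
ee_rot: [-2.86, 1.299, 0.0]
force: [-1.0, 4.9, -2.6]
width: 0.277
grip_force: 6.7
```

```bash
python3 st.py; python3 ang.py
```

```text
27.6 [0.6565 0.1699 0.0402] j6 2.512 F [-1.03  4.86 -2.62] T [1.017 0.188 0.211] w 25.782899336628
n 731 wing in tool from x 2.322 lag of fingers behind wing 0.752 world wing angle mod pi 3.108 ztop [0.0748 0.0754]
```

Force climbs while the nut no longer follows, so it is seated. I'm backing off and lifting clear.

Request:
arm_command(motion="0 0 -0.1 0 0 0 2.6;0 0 -0.25 0 0 0 2.6;0 0 -0.25 0 0 -1 2.6;0 0 -0.25 0 0 -3 2.6;0 0 -0.25 0 0 -6 2.6;0 0 -0.25 0 0 -10 2.6;0 0 -0.25 0 0 -12 2.6;0 0 -0.25 0 0 -12 2.6;0 0 -0.25 0 0 -12 2.6;0 0 -0.25 0 0 -12 2.6")

```text
t: 28.65
tcp_pos: [0.6556, 0.169, 0.1587]
ee_rot: [2.998, -0.934, -0.004]
force: [-0.2, 0.3, -0.9]
width: 0.278
grip_force: 0.0
```

```bash
python3 st.py; python3 ang.py
python3 - <<'E'
from h import *
im,d=capture("top");save("pics/top9.png",im);im2,_=capture("scene")
a=cv2.cvtColor(im2,cv2.COLOR_RGB2BGR)[160:320,270:490];cv2.imwrite("pics/v9.png",cv2.resize(a,(792,576),interpolation=cv2.INTER_CUBIC))
E
```

```text
28.65 [0.6556 0.169  0.1587] j6 2.263 F [-0.23  0.3  -0.88] T [ 0.059  0.01  -0.004] w 25.813038902192336
n 272 wing in tool from x 2.502 lag of fingers behind wing 0.931 world wing angle mod pi 0.035 ztop [0.0751 0.0757]
```

View pics/v9.png

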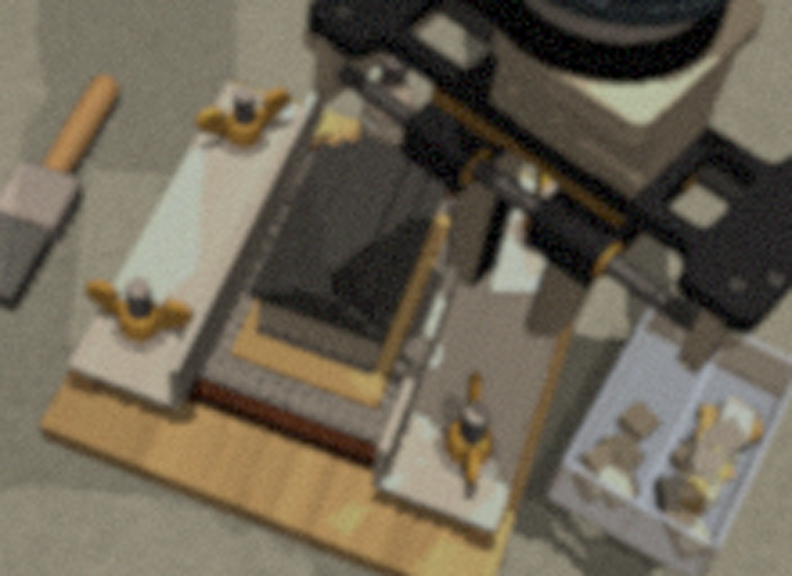

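The picture shows the nut at about (468,430), down like its neighbours with the bolt end standing proud. The gripper is clear, and the tray and brush have not moved.

```bash
python3 -c "
from plant import *
print(finish_job())"
```

```text
the job is handed in; nothing more can be done
None
```

The loose wing nut (far-left corner) is down on its washer and the job is handed in at about 28.8 s of the 54 s. I pushed both wings round with the two open fingertips astride the bolt, not one, and stopped when the nut no longer followed (about 7 N on a finger pad). The gripper is clear, the tray and brush look unmoved in the last picture, and the bottle and brick were hidden behind the gripper there.

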